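# Find the hidden release notch and free the vial drawer

### The arm

A 7-joint arm with a two-finger parallel gripper is mounted at the origin on the work surface. World frame = base frame: x ahead of the robot, y to its left, z up, the work surface at z = 0. Lengths are in m, angles in rad, forces in N, time in s.
With the tool pointing down it reaches from about 0.375 to 0.925 m from the base axis. Payload 3.1 kg.
Tool frame: the origin (TCP) lies at the very end of the fingers, on their centre line; the grasp point (between the pads) lies 19 mm behind it; z points along the fingers, y is the direction in which the jaws open and shut (so a half turn about z gives the same grasp; the last joint's range is limited). The gripper opens to 85 mm and grips with 20 to 120 N. Pads are 22 mm wide; open, the fingers measure 114 mm over their backs; the gripper's body (76 mm by 85 mm) begins 54 mm behind the grasp point. The pads swing forward as they close: fully open they stand 13 mm farther back than shut.
Start: joints at [1.023, 0.383, 0.044, 1.598, -0.018, 1.161, -0.05], TCP at [0.283, -0.585, 0.231] pointing down, gripper open.
Joint ranges: [-2.61, 2.61], [-0.41, 2.15], [-1.48, 1.57], [0, 2.5], [-1.57, 4.71], [0.05, 1.97], [-2.85, 2.85]. Speed limits (rad/s): [2.79, 2.79, 3.14, 3.14, 3.14, 3.14, 3.14].

### API

Orientations are given as a rotation vector (axis times angle).
In Python, from rig import ctrl gives the robot as it stands. The module is installed in compiled form; this text tells all that it offers.
- The arm moves only by the tool send_rows, never from a script. Its argument "commands" is a list of rows, each a list of 5 numbers: the closure, from 0 (fully open) to 1 (shut), then the shift along the tool's x, y, z in m, then the turn about the tool's z in rad. A call has exactly 8 rows; each row is the pose to reach, as a shift and turn from the pose commanded when the call began, along the tool's axes at that moment; what a row does not reach only later rows make up. A row lasts 1/10 s, in which the tool goes at most 50 mm and 8.59 degrees, less where a joint would pass 70% of its speed; a pose out of reach is approached as far as the arm can. A call with a gripper value outside its range is refused whole. The fingers move at their own pace and stop on an object; the grip force is fixed at half the most. Time passes only in rows, so rows that repeat a pose let the fingers close, or fill a call up. It gives the time, the measured TCP pose, the force and the opening at its end, in the units of the state.
- ctrl.get_state(): the state, without advancing time (a new reading comes with each control period).
- ctrl.read_camera(name): name is "scene" or "top" or "wrist"; returns (picture, depth): 400x640x3 uint8, red, green, blue; 400x640 float32, m along the optical axis (not along the pixel's ray), 0 where there is no reading.
- ctrl.calibration(name): a dict with "mtx" (3x3 intrinsics, pixels), "rvec" (rotation vector, rad) and "tvec" (3), from world to camera coordinates, as OpenCV has them. Camera axes: x right, y down, z forward; pixel columns grow to the right and rows downward; lengths in m; the calibration is good to about 2 mm. The wrist camera is an equidistant fisheye: a pixel r from the principal point sees the ray r / f radians off the axis. A picture is of the moment at which its call begins: read the wrist's pose just before it. calibration takes no time and is no camera call; for the wrist camera it gives the pose at the moment of the call.
- ctrl.hand_in(): hands the job in, once; it reports no verdict.
The state is a dict: "time": time; "joints": joint angles; "joint_vel": joint speeds; "joint_efforts": joint torques, N m; "eef_pos": TCP position; "tcp_rot": TCP orientation; "wrist_force": force on the tool from outside, world axes, zero at the start; "torque": the same for the moment, N m; "gripper_width": finger opening in m.
Only numpy, scipy, OpenCV 4.12 (cv2) and the standard library are available. Lean on these libraries where they do the work, as an engineer would, in place of code of your own. Each camera call takes 0.05 s, during which the arm holds its last target. There are 200 camera calls.

### The job

Release the vial drawer of the white sampler module. Put a fingertip lightly on the blue end of the raised lip along the module's front edge, slide it along the lip towards the other end until it finds the notch, press the grey pad in the notch fully down so that the drawer comes ajar, then take the hand away. Only touch and press: do not pull at the drawer itself, do not lean hard on the module, and leave the bottles and the other things standing where they are.

Things in the scene. Friction and masses are not known exactly. Their poses are not given: they have to be found in the camera images.
- module: White sampler module, fixed, 315 (x) by 400 (y) by 142 mm high. Origin: centre of its underside; its -x side is the front, towards the robot; +y is the robot's left at yaw 0. Flat bottle deck 116 mm high on top, with a 26 mm rim; the front rim is the lip: a rigid, level, flat-topped rail along y, 30 mm wide (x -165 to -135 mm), top 142 mm high, y -200 to 200 mm.
- blue_end (a point): Centre of the top of the lip's blue end section, which is 40 mm long, y 120 to 160 mm in the module's frame: the point (-150, 140, 142) mm there. The rest of the lip is white.
- lead (a point): Centre of the top of the 40 mm of white lip next to the blue, towards the notch: the point (-150, 100, 142) mm in the module's frame, y 80 to 120 mm. Never holds the notch.
- lip_far (a point): Point on top of the lip, on its centre line, near the end opposite the blue one: (-150, -160, 142) mm in the module's frame. Between it and the lead section the lip has its one notch, 50 mm wide along y, open in front, above and behind. The notch's centre lies anywhere from y = -55 to +55 mm in the module's frame; it differs every time and is not reported: feel or look for it.
- release (a joint): Grey pad that fills the floor of the notch, 28 (x) by 50 (y) mm, wherever the notch is. Value: how far it is pressed down, 0 (up, its top 15 mm below the lip's top) to 0.007 m (fully down, 22 mm below the lip's top). Takes about 3 to 4 N, meets a firm stop at the bottom, and stays where it is pressed.
- drawer (a joint): Vial drawer under the lip; value: how far it stands out to the front (-x of the module), 0 (shut) to 0.014 m. Geared to the pad: it comes out 2 mm for each mm that the pad goes down.
- drawer_front (a point): Centre of the outer face of the drawer's dark amber, see-through front panel, 320 mm wide (y), 76 mm high, 10 mm thick, its top 100 mm above the bench. With the drawer shut: (-176, 0, 62) mm in the module's frame.
- bottle_amber: Amber bottle with a black cap, loose, diameter 68, height 150 mm, stands on the module's deck. Origin: centre of the base.
- bottle_clear: Clear bottle with a blue cap, loose, diameter 68, height 150 mm, stands on the module's deck. Origin: centre of the base.
- bottle_red: Clear bottle with a red cap, loose, diameter 64, height 130 mm, stands on the module's deck. Origin: centre of the base.
- jar: Small amber jar with a white cap, diameter 60, height 70 mm, loose on the bench. Origin: centre of the base.
- beaker: Glass beaker, diameter 70, height 90 mm, loose on the bench. Origin: centre of the base.
- wrench: Steel spanner, 140 mm long, lying loose on the bench. Origin: centre of its underside.
- tip_box: Open blue plastic box, 90 by 120 by 50 mm, loose on the bench. Origin: centre of its underside.

How it is judged:
On the way, in this order (a step that is already met when the one before it is completed fails the run):
1. a finger touches the blue end of the lip (contact force between the fingers and module_c0 above 0.3 N), for 0.05 s.
2. the finger has slid off the blue onto the white lip next to it (contact force between the fingers and module_c1 above 0.3 N and contact force between the fingers and module_c0 below 0.1 N and value of joint release below 0.001 m), for 0.05 s.
3. the pad in the notch is pressed fully down by a finger (value of joint release above 0.0055 m and contact force between the fingers and module above 0.3 N), for 0.05 s.
At the end, for the whole second after the job is handed in: The pad is down by more than 5.5 of its 7 mm, the drawer stands at least 10.5 mm out and is at rest, and every loose thing is within 20 mm of where it started (value of joint release above 0.0055 m and value of joint drawer above 0.0105 m and velocity of joint drawer between -0.005 and 0.005 m/s and not (distance of any of bottle_amber, bottle_clear, bottle_red, jar, beaker, wrench, tip_box from where it was at the start of the episode above 0.02 m)); the robot touches nothing.
It fails at once if a bottle or another loose thing is moved or lifted by more than 20 mm (distance of any of bottle_amber, bottle_clear, bottle_red, jar, beaker, wrench, tip_box from where it was at the start of the episode above 0.02 m).
It fails at once if the fingers pull or push the drawer's front (contact force between the fingers and drawer_c0 above 1 N).
It fails at once if the module is leaned on with more than 40 N (contact force between the arm and module above 40 N).
It fails at once if the fingers press the module with more than 40 N (contact force between the fingers and module above 40 N).
It also fails if it takes over 54 s, if anything falls off the work surface, if the arm or the gripper's body presses on something with over 40 N, if the wrist force passes 120 N, or if a joint passes its speed limit or range.

## Working session

There is one attempt and no reset: what is moved stays moved. The work goes in short steps, Python scripts to look and compute and a tool call to move; the robot and the scene stay as the last step left them, time stands still between calls to the robot, and variables do not carry over. Pictures are saved under pics/ and viewed, about 8 in all and at most 12, crops included, and the job is handed in when it is done.

Besides the shell and the picture viewer there is one more tool, called after ">>>" as a command line: name --pt "numbers of a row" for each row, then --argument value for the rest. send_rows: Moves the arm, as the interface text tells. Its arguments: {"type":"object","properties":{"commands":{"type":"array"}},"required":["commands"]}

```bash
mkdir -p pics
cat > h.py <<'E'
import numpy as np,cv2
from rig import ctrl
def look(n,tag):
    c=ctrl.calibration(n); p,d=ctrl.read_camera(n)
    cv2.imwrite(f'pics/{tag}.png',p[:,:,::-1]); np.savez(f'{tag}.npz',d=d,p=p,**{k:np.array(c[k]) for k in('mtx','rvec','tvec')})
    return p,d,c
def cloud(tag):
    f=np.load(tag+'.npz'); d=f['d']; v,u=np.mgrid[:400,:640]
    x=np.stack([u,v,np.ones_like(u)],-1)@np.linalg.inv(f['mtx']).T*d[...,None]
    R=cv2.Rodrigues(f['rvec'])[0]
    return (x-f['tvec'].ravel())@R, f['p'], d
E
python3 - <<'E'
from h import *
s=ctrl.get_state();print(s)
look('top','top1');look('scene','sc1')
for t in('top1','sc1'):
    P,p,d=cloud(t)
    hsv=cv2.cvtColor(p,cv2.COLOR_RGB2HSV)
    m=(abs(P[...,2]-.142)<.006)&(d>0)
    v,u=np.nonzero(m);q=P[m]
    print(t,m.sum(),q.min(0),q.max(0),u.min(),u.max(),v.min(),v.max())
    b=m&(hsv[...,0]>95)&(hsv[...,0]<130)&(hsv[...,1]>100)
    print('blue',b.sum(),P[b].mean(0) if b.any() else 0)
E
python3 -c "
import cv2,numpy as np
a=cv2.imread('pics/top1.png');cv2.imwrite('pics/a.png',a)"
```

```text
{'time': 0.0, 'joints': array([ 1.02321272,  0.38385172,  0.04381673,  1.59960274, -0.01789547,
        1.16121886, -0.04990195]), 'joint_vel': array([ 4.38826481e-04,  8.14263786e-04,  5.28693173e-05, -3.30783778e-03,
        1.31603045e-03,  7.61172947e-04,  1.53606933e-04]), 'joint_efforts': array([ 1.87594878e-05, -4.33459067e+01,  1.02462318e+00, -2.49509901e+01,
        1.07222336e-02,  1.15656573e-02,  6.34475384e-06]), 'eef_pos': array([ 0.28218345, -0.58448215,  0.22986279]), 'tcp_rot': array([-3.05992819e+00, -7.00146946e-01,  1.15824955e-03]), 'wrist_force': array([-0.76624382,  0.17058643,  0.07771296]), 'torque': array([1.28805090e-02, 2.36054300e-02, 7.15489367e-05]), 'gripper_width': 0.08551731454200719}
top1 2571 [ 0.01480563 -1.03783008  0.13602398] [1.06455524 0.87568439 0.14797413] 24 635 31 364
blue 110 [0.52774817 0.15667344 0.14251645]
sc1 3263 [-0.76047862 -0.8393211   0.13600192] [0.85622285 1.07602353 0.1479663 ] 3 639 0 317
blue 307 [0.19625967 0.71941676 0.14238079]
```

View pics/top1.png

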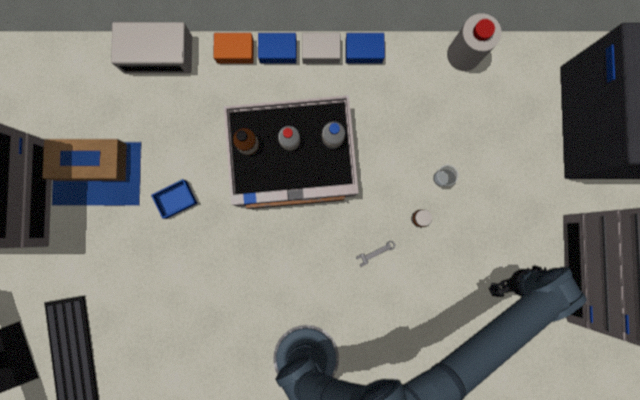

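View pics/sc1.png

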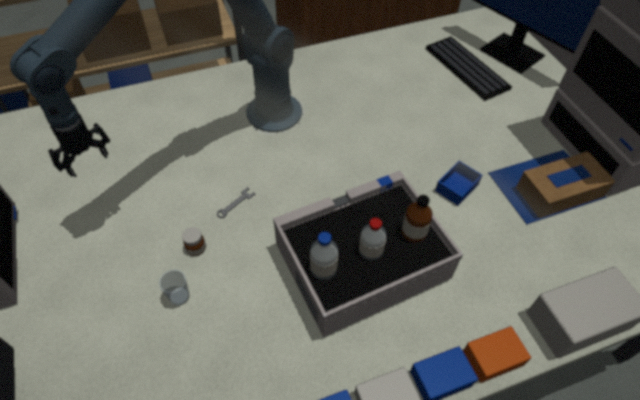

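The top view shows the module at u 228–357, v 97–205. The blue end is near (250,198) and the grey notch near (295,194). Next I'll fit the lip line and locate the notch.

Run:
```python
from h import *
P,p,d=cloud('top1')
reg=np.zeros((400,640),bool);reg[182:207,228:362]=1
m=reg&(abs(P[...,2]-.142)<.006)
hsv=cv2.cvtColor(p,cv2.COLOR_RGB2HSV)
q=P[m]; 
r=cv2.minAreaRect((q[:,:2]*1000).astype(np.float32));print(r,cv2.boxPoints(r))
b=m&(hsv[...,0]>95)&(hsv[...,0]<130)&(hsv[...,1]>100)
print('blue',b.sum(),P[b].mean(0))
g=reg&(abs(P[...,2]-.127)<.005); g[:,:275]=0;g[:,315:]=0
print('pad',g.sum(),P[g].mean(0),P[g].min(0),P[g].max(0))
for row in range(186,206,3): print(row,(P[row,228:362:4,2]*1000).astype(int))
# larger blue,pad,profile along lip
f=(q[:,1].min(),q[:,1].max());print(f)
big=cv2.resize(p[170:220,220:370],None,fx=5,fy=5,interpolation=cv2.INTER_CUBIC);cv2.imwrite('pics/lip.png',big[:,:,::-1])
```

```text
((539.3260498046875, 37.9649658203125), (400.1425476074219, 66.96073913574219), 89.50050354003906) [[ 504.10278 -161.80682]
 [ 571.06104 -162.39056]
 [ 574.5493   237.73676]
 [ 507.59106  238.3205 ]]
blue 108 [0.5241605  0.17588475 0.14246865]
pad 152 [0.54402991 0.0339345  0.12681645] [ 0.51825758 -0.02704467  0.12201389] [0.57610961 0.09374214 0.13184599]
186 [ -1 148 121 120 123 118 122 121 117 116 114 116 113 111 113 118 119 115
 114 115 118 120 113 114 136 140 143 141 137 141 143 147 139   0]
189 [  2 143 118 114 117 116 115 123 115 123 117 122 119 121 115 113 119 116
 129 140 144 140 145 144 143 141 144 142 145 144 142 145 146   3]
192 [ -6 147 121 118 115 118 117 114 143 138 144 143 138 142 134 125 131 131
 132 141 139 144 143 138 139 139 140 133 138 146 140 140 145   1]
195 [ -2 142 142 145 137 140 140 143 143 143 143 138 139 144 141 130 130 122
 129 143 141 147 142 139 137 146 131 116 102 104  75  58  -1   4]
198 [  -1  145  141  141  138  145  139  140  141  140  140  137  137  138
  138 1688  124  132  118  115   97   97   96   96   96  101   98  101
  102   99    0    0   -5    2]
201 [  6 142 140 145 140 147 143 145 142 134 127 106 102  98  98  99 103 100
 101 102 105  98  93  68  49  31  20  -3   1  -2  -2  -1   0   7]
204 [  2 134 121  99 101 107 104  96 108  95 101  97  98  99  78  67  48  34
   7  11   2   1   1   1  -2  -3   3   4  -6   3  -4   1  -1   1]
(np.float64(-0.16236300607828438), np.float64(0.23773675106565664))
```

View pics/lip.png

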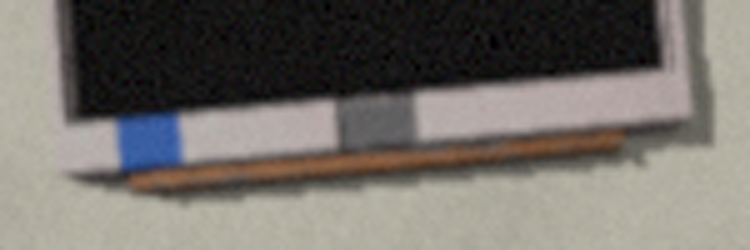

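```bash
cat >> h.py <<'E'
def ray(c,uv,z):
    R=cv2.Rodrigues(np.array(c['rvec']))[0];t=np.array(c['tvec']).ravel()
    n=cv2.undistortPoints(np.float64(uv).reshape(-1,1,2),np.array(c['mtx']),None).reshape(-1,2)
    o=-R.T@t; v=np.c_[n,np.ones(len(n))]@R
    return o+v*((z-o[2])/v[:,2])[:,None]
E
python3 - <<'E'
from h import *
c=ctrl.calibration('top')
f=lambda L:[(220+(a+.5)/5-.5,170+(b+.5)/5-.5) for a,b in L]
print('back edge,front edge,blue c',ray(c,f([(65,122),(660,68),(65,174),(692,120),(149,142)]),.142).round(4))
print('pad',ray(c,f([(376,121),(338,122),(415,118)]),.127).round(4))
P,p,d=cloud('top1')
hsv=cv2.cvtColor(p,cv2.COLOR_RGB2HSV)
m=np.zeros((400,640),bool);m[182:207,228:362]=1
b=m&(hsv[...,0]>95)&(hsv[...,0]<130)&(hsv[...,1]>100)
v,u=np.nonzero(b);print(u.mean(),v.mean(),ray(c,[(u.mean(),v.mean())],.142))
l=m&(abs(P[...,2]-.142)<.008)&(p.min(-1)>110);q=P[l]
# robust lip line
x,y=q[:,1],q[:,0];k=np.polyfit(x,y,1)
for _ in range(6):
    r=y-np.polyval(k,x);o=abs(r)<.02;k=np.polyfit(x[o],y[o],1)
print('lip x = k*y+c',k)
for n,bx in dict(amber=(225,120,265,160),red=(275,120,303,155),clear=(318,118,350,152)).items():
    pp=P[bx[1]:bx[3],bx[0]:bx[2]].reshape(-1,3);pp=pp[pp[:,2]>.17];print(n,pp.mean(0),pp[:,0].min())
R=cv2.Rodrigues(ctrl.get_state()['tcp_rot'])[0];print(R)
E
```

```text
back edge,front edge,blue c [[ 0.5361  0.2282  0.142 ]
 [ 0.5701 -0.1452  0.142 ]
 [ 0.5034  0.2277  0.142 ]
 [ 0.5373 -0.1651  0.142 ]
 [ 0.5235  0.1753  0.142 ]]
pad [[0.538  0.0337 0.127 ]
 [0.5374 0.0578 0.127 ]
 [0.5399 0.009  0.127 ]]
250.68115942028984 197.04347826086956 [[0.52653248 0.17134211 0.142     ]]
lip x = k*y+c [-0.0901161   0.54053556]
amber [0.68608333 0.17492708 0.25604065] 0.4013715013143738
red [0.7012618  0.04802529 0.23081305] 0.4013715013143738
clear [ 0.7084902  -0.0844109   0.24422342] 0.4013715013143738
[[ 9.00502210e-01  4.34849853e-01 -1.17258310e-03]
 [ 4.34851411e-01 -9.00499775e-01  2.09904624e-03]
 [-1.43140868e-04 -2.40009520e-03 -9.99997110e-01]]
```

Everything agrees with the given sizes: blue at (0.524, 0.175), pad at (0.538, 0.034), lip yaw about 5.2°, and bottles at x > 0.65. I'll set out with the fingers shut.

>>> send_rows --pt "1 0.034 -0.036 0 0.045" --pt "1 0.068 -0.072 0 0.09" --pt "1 0.102 -0.108 0 0.135" --pt "1 0.136 -0.144 0 0.18" --pt "1 0.17 -0.18 0 0.225" --pt "1 0.204 -0.216 0 0.27" --pt "1 0.238 -0.252 0 0.315" --pt "1 0.272 -0.288 0 0.36"

```text
time: 0.9
eef_pos: [0.4022, -0.2056, 0.231]
tcp_rot: [3.139, 0.138, -0.0]
wrist_force: [-0.1, -0.2, 1.0]
gripper_width: 0.0003
```

```bash
cat > to.py <<'E'
import sys
from h import *
s=ctrl.get_state();R=cv2.Rodrigues(s['tcp_rot'])[0]
print(s['time'],s['eef_pos'],s['wrist_force'],s['gripper_width'],'yaw',np.degrees(np.arctan2(R[1,0],R[0,0])),'tilt',R[:2,2])
for a in sys.argv[1:]: 
    t=np.array(eval(a));print(a,'tool shift',R.T@(t-s['eef_pos']))
E
python3 to.py '.524,.175,.2'
```

```text
0.9 [ 0.40220071 -0.20561356  0.23100595] [-0.08077224 -0.24461803  1.04014925] 0.0002787650756536562 yaw 5.032449026458922 tilt [-2.75110670e-04 -5.38727641e-05]
.524,.175,.2 tool shift [ 0.1547258  -0.36846306  0.03095193]
```

>>> send_rows --pt "1 0.019 -0.045 0 0" --pt "1 0.038 -0.09 0 0" --pt "1 0.057 -0.135 0 0" --pt "1 0.077 -0.18 0 0" --pt "1 0.096 -0.226 0 0" --pt "1 0.115 -0.272 0 0" --pt "1 0.135 -0.32 0 0" --pt "1 0.154 -0.368 0 0"

```text
time: 1.7
eef_pos: [0.5218, 0.1706, 0.2309]
tcp_rot: [3.138, 0.14, -0.001]
wrist_force: [-0.1, -0.1, 0.8]
gripper_width: 0.0004
```

>>> send_rows --pt "1 0 0 0.015 0" --pt "1 0 0 0.03 0" --pt "1 0 0 0.045 0" --pt "1 0 0 0.055 0" --pt "1 0 0 0.06 0" --pt "1 0 0 0.065 0" --pt "1 0 0 0.065 0" --pt "1 0 0 0.065 0"

```text
time: 2.5
eef_pos: [0.5221, 0.1691, 0.1668]
tcp_rot: [-3.138, -0.14, -0.002]
wrist_force: [0.6, -0.9, 0.3]
gripper_width: 0.0001
```

```bash
python3 - <<'E'
from h import *
look('top','top2');p,d,c=look('wrist','w2')
t=cv2.imread('pics/top2.png')[160:240,200:370];cv2.imwrite('pics/t2.png',np.vstack([cv2.resize(t,(638,300)),cv2.imread('pics/w2.png')[:300,:638]]))
E
python3 to.py '.524,.175,.142'
```

```text
2.6 [0.52222284 0.16933177 0.1670465 ] [-0.13641966  0.23102519 -0.10200878] 8.62363899145014e-05 yaw 5.143503604992718 tilt [0.00147346 0.00040072]
.524,.175,.142 tool shift [ 0.0022405  -0.00547939  0.02505136]
```

View pics/t2.png

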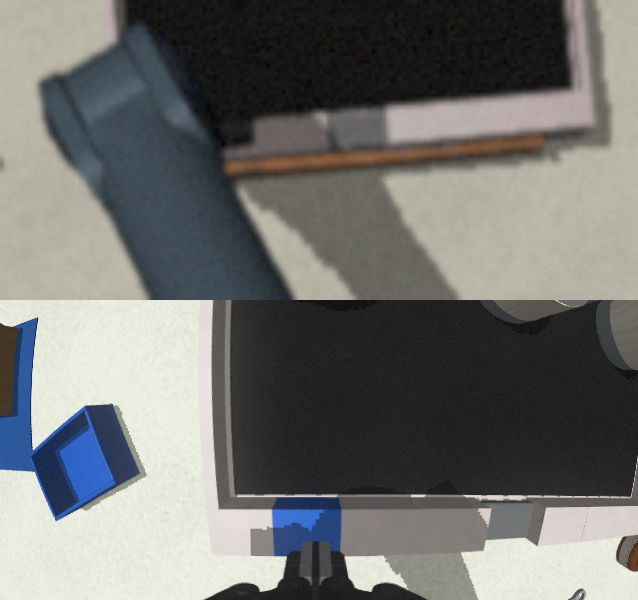

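The wrist view shows the blue section at u 273–341, v about 207–255, with the fingertips just over it. The notch is at about u 485–535. I'll measure both through the fisheye model.

```bash
cat >> h.py <<'E'
def fray(c,uv,z):
    R=cv2.Rodrigues(np.array(c['rvec']))[0];t=np.array(c['tvec']).ravel()
    n=cv2.fisheye.undistortPoints(np.float64(uv).reshape(-1,1,2),np.array(c['mtx'],float),np.zeros(4)).reshape(-1,2)
    o=-R.T@t; v=np.c_[n,np.ones(len(n))]@R
    return o+v*((z-o[2])/v[:,2])[:,None]
E
python3 - <<'E'
from h import *
f=np.load('w2.npz')
print('blue/white corners (back L,R; front L,R)\n',fray(f,[(273,210),(341,208),(274,256),(341,254)],.142).round(4))
print('notch edges at lip top L back/front,R back/front\n',fray(f,[(487,206),(484,250),(544,206),(538,245)],.142).round(4))
E
python3 -c "
import cv2;a=cv2.imread('pics/w2.png')[180:280,250:570];cv2.imwrite('pics/w2c.png',cv2.resize(a,None,fx=2.5,fy=2.5))"
```

```text
blue/white corners (back L,R; front L,R)
 [[0.537  0.1948 0.142 ]
 [0.5417 0.1561 0.142 ]
 [0.5075 0.193  0.142 ]
 [0.5126 0.1527 0.142 ]]
notch edges at lip top L back/front,R back/front
 [[0.5509 0.0623 0.142 ]
 [0.5204 0.0554 0.142 ]
 [0.5551 0.0112 0.142 ]
 [0.5254 0.0056 0.142 ]]
```

View pics/w2c.png

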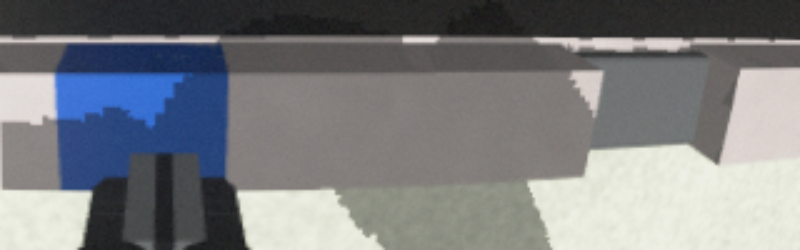

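>>> send_rows --pt "1 0.003 -0.005 0.008 0" --pt "1 0.003 -0.005 0.015 0" --pt "1 0.003 -0.005 0.02 0" --pt "1 0.003 -0.005 0.022 0" --pt "1 0.003 -0.005 0.022 0" --pt "1 0.003 -0.005 0.022 0" --pt "1 0.003 -0.005 0.022 0" --pt "1 0.003 -0.005 0.022 0"

```text
time: 3.4
eef_pos: [0.5245, 0.1744, 0.1446]
tcp_rot: [-3.138, -0.141, -0.001]
wrist_force: [0.2, -0.1, 0.5]
gripper_width: -0.0001
```

```bash
python3 to.py '.5247,.174,.142'
```

```text
3.4 [0.52446683 0.17441732 0.14460401] [ 0.24184805 -0.09480103  0.4623673 ] -9.603254582494312e-05 yaw 5.139981179930164 tilt [0.00064496 0.0001657 ]
.5247,.174,.142 tool shift [0.00019314 0.00043681 0.0026041 ]
```

>>> send_rows --pt "1 0 0 0.0005 0" --pt "1 0 0 0.001 0" --pt "1 0 0 0.0015 0" --pt "1 0 0 0.002 0" --pt "1 0 0 0.0025 0" --pt "1 0 0 0.003 0" --pt "1 0 0 0.003 0" --pt "1 0 0 0.003 0"

```text
time: 4.2
eef_pos: [0.5242, 0.1744, 0.1422]
tcp_rot: [3.138, 0.141, -0.0]
wrist_force: [-2.3, -1.5, 5.3]
gripper_width: 0.0003
```

Contact is light, at about 5 N. Now I'll slide along the lip (+tool y) to the lead section.

>>> send_rows --pt "1 0 0.004 0 0" --pt "1 0 0.009 0 0" --pt "1 0 0.014 0 0" --pt "1 0 0.02 0 0" --pt "1 0 0.026 0 0" --pt "1 0 0.032 0 0" --pt "1 0 0.037 0 0" --pt "1 0 0.04 0 0"

```text
time: 5.0
eef_pos: [0.5288, 0.135, 0.1422]
tcp_rot: [-3.137, -0.14, -0.003]
wrist_force: [-0.3, 3.5, 5.7]
gripper_width: 0.0003
```

>>> send_rows --pt "1 0 0 0 0" --pt "1 0 0 0 0" --pt "1 0 0 0 0" --pt "1 0 0 0 0" --pt "1 0 0 0 0" --pt "1 0 0 0 0" --pt "1 0 0 0 0" --pt "1 0 0 0 0"

```text
time: 5.8
eef_pos: [0.5288, 0.1346, 0.1422]
tcp_rot: [-3.138, -0.14, -0.003]
wrist_force: [-0.5, 1.9, 6.0]
gripper_width: 0.0001
```

```bash
python3 to.py '.538,.034,.142' '.5282,.134,.142'
```

```text
5.8 [0.52879745 0.1345562  0.1421691 ] [-0.49168943  1.93093872  5.97946103] 0.0001475340016681954 yaw 5.124667674682519 tilt [0.00207082 0.00072324]
.538,.034,.142 tool shift [0.00018341 0.10097632 0.00011543]
.5282,.134,.142 tool shift [-0.0006451   0.0005007   0.00016746]
```

Contact on the white lead section holds at 6 N, with friction along y. I'll slide on into the notch.

>>> send_rows --pt "1 0 0.005 0 0" --pt "1 0 0.011 0 0" --pt "1 0 0.017 0 0" --pt "1 0 0.023 0 0" --pt "1 0 0.03 0 0" --pt "1 0 0.037 0 0" --pt "1 0 0.043 0 0" --pt "1 0 0.05 0 0"

```text
time: 6.6
eef_pos: [0.5329, 0.0854, 0.142]
tcp_rot: [-3.137, -0.142, -0.002]
wrist_force: [0.2, 4.3, 5.8]
gripper_width: -0.0001
```

>>> send_rows --pt "1 0 0.007 0 0" --pt "1 0 0.014 0 0" --pt "1 0 0.021 0 0" --pt "1 0 0.028 0 0" --pt "1 0 0.035 0 0" --pt "1 0 0.042 0 0" --pt "1 0 0.048 0 0" --pt "1 0 0.051 0 0"

```text
time: 7.4
eef_pos: [0.5359, 0.0314, 0.1402]
tcp_rot: [3.137, 0.137, -0.004]
wrist_force: [0.2, 1.1, 0.4]
gripper_width: 0.0001
```

```bash
python3 - <<'E'
from h import *
look('wrist','w3')
E
python3 to.py '.538,.034,.120'
```

```text
7.45 [0.53613839 0.03144385 0.14035889] [ 0.8695559  -1.26493219  0.45456054] -4.225523872757116e-05 yaw 4.998792444589466 tilt [-0.00205035 -0.00148244]
.538,.034,.120 tool shift [ 0.00212147 -0.00241064  0.02035122]
```

View pics/w3.png

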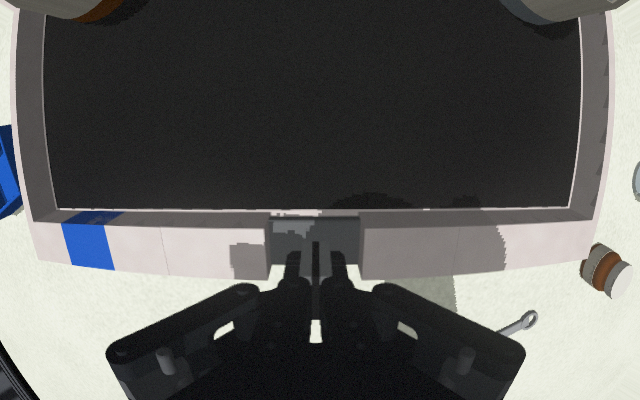

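The force dropped to about 0 and z dipped. The picture shows the fingertips at u≈315, centred in the notch (u 268–360). I'll press the pad in steps.

>>> send_rows --pt "1 0.002 -0.002 0.004 0" --pt "1 0.002 -0.002 0.008 0" --pt "1 0.002 -0.002 0.011 0" --pt "1 0.002 -0.002 0.013 0" --pt "1 0.002 -0.002 0.014 0" --pt "1 0.002 -0.002 0.015 0" --pt "1 0.002 -0.002 0.016 0" --pt "1 0.002 -0.002 0.017 0"

```text
time: 8.25
eef_pos: [0.5384, 0.0364, 0.1244]
tcp_rot: [-3.138, -0.141, 0.001]
wrist_force: [-2.8, 0.5, 3.5]
gripper_width: 0.0003
```

>>> send_rows --pt "1 0 0 0.0005 0" --pt "1 0 0 0.001 0" --pt "1 0 0 0.0015 0" --pt "1 0 0 0.002 0" --pt "1 0 0 0.0025 0" --pt "1 0 0 0.003 0" --pt "1 0 0 0.0035 0" --pt "1 0 0 0.004 0"

```text
time: 9.05
eef_pos: [0.5388, 0.0363, 0.1203]
tcp_rot: [-3.138, -0.141, -0.001]
wrist_force: [-1.1, 1.0, 3.0]
gripper_width: -0.0
```

>>> send_rows --pt "1 0 0 0.0005 0" --pt "1 0 0 0.001 0" --pt "1 0 0 0.0015 0" --pt "1 0 0 0.002 0" --pt "1 0 0 0.002 0" --pt "1 0 0 0.002 0" --pt "1 0 0 0.002 0" --pt "1 0 0 0.002 0"

```text
time: 9.85
eef_pos: [0.5389, 0.0363, 0.1201]
tcp_rot: [3.138, 0.141, -0.0]
wrist_force: [-6.4, 0.8, 11.1]
gripper_width: -0.0002
```

The firm stop shows at z = 0.120: the force rises to 11 N without further travel. I'll retract straight up, then move off towards the front right.

>>> send_rows --pt "1 0 0 -0.004 0" --pt "1 0 0 -0.015 0" --pt "1 0 0 -0.035 0" --pt "1 0 0 -0.06 0" --pt "1 0 0 -0.09 0" --pt "1 0 0 -0.12 0" --pt "1 0 0 -0.14 0" --pt "1 0 0 -0.15 0"

```text
time: 10.65
eef_pos: [0.5403, 0.0358, 0.2711]
tcp_rot: [3.138, 0.14, 0.008]
wrist_force: [-0.4, -1.2, -0.4]
gripper_width: 0.0002
```

>>> send_rows --pt "1 -0.01 0.03 0 0" --pt "1 -0.025 0.07 0 0" --pt "1 -0.04 0.12 0 0" --pt "1 -0.055 0.17 0 0" --pt "1 -0.07 0.22 0 0" --pt "1 -0.08 0.26 0 0" --pt "1 -0.08 0.28 0 0" --pt "1 -0.08 0.28 0 0"

```text
time: 11.45
eef_pos: [0.4821, -0.2555, 0.2673]
tcp_rot: [3.138, 0.127, -0.003]
wrist_force: [-0.3, 0.3, -0.2]
gripper_width: -0.0005
```

```bash
python3 - <<'E'
from h import *
look('top','top4')
c=ctrl.calibration('top')
P1,p1,_=cloud('top1');P,p,_=cloud('top4')
for n,Q,i in(('before',P1,p1),('after',P,p)):
    hsv=cv2.cvtColor(i,cv2.COLOR_RGB2HSV);m=np.zeros((400,640),bool);m[188:212,250:345]=1
    o=m&(hsv[...,0]<20)&(hsv[...,1]>90)
    v,u=np.nonzero(o)
    X=ray(c,np.c_[u,v],.1);r=X[:,0]+.0905*X[:,1]
    k=m&(abs(Q[...,2]-.124)<.012)&(np.ptp(i.astype(int),axis=2)<25)&(np.arange(640)>288)&(np.arange(640)<302)&(np.arange(400)<198)[:,None]
    print(n,'amber px',o.sum(),'perp x pctl',np.percentile(r,[5,50,95]).round(4),'pad z',np.median(Q[k][:,2]),k.sum())
a=np.vstack([cv2.resize(x[85:225,140:460],(640,280)) for x in(p1,p)]);cv2.imwrite('pics/cmp.png',a[:,:,::-1])
E
python3 to.py
```

```text
before amber px 319 perp x pctl [0.5118 0.5176 0.5231] pad z 0.12782990248395973 125
after amber px 96 perp x pctl [0.4977 0.5055 0.5108] pad z 0.1201523857721668 127
11.5 [ 0.48293029 -0.25205581  0.26729712] [-0.13328844  0.67236436 -0.11439096] -0.00021558991167080214 yaw 4.876403630127442 tilt [-0.00147931  0.00069906]
```

View pics/cmp.png

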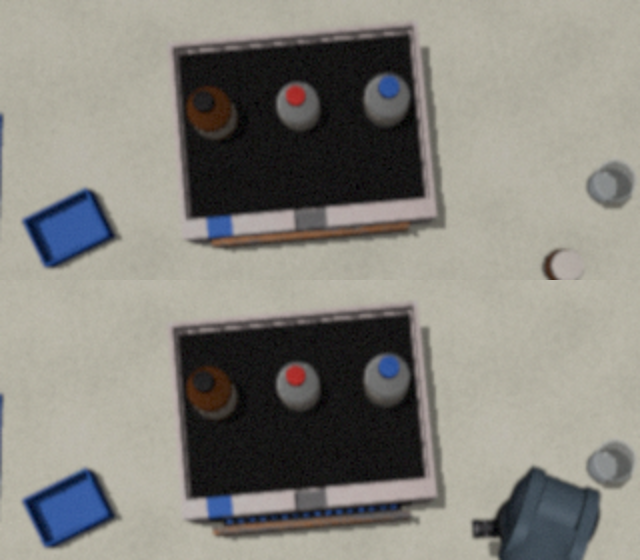

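The drawer stands ajar by about 13 mm (its vials now show), the pad is down about 7.5 mm, and the bottles have not moved. The hand is clear, so I'm handing in.

```bash
python3 -c "
from rig import ctrl
print(ctrl.get_state()['joint_vel'].round(3)); print(ctrl.hand_in())"
```

```text
[-0.034 -0.015 -0.062  0.016 -0.02   0.006 -0.005]
the job is handed in; nothing more can be done
None
```

The pad is pressed fully down, the drawer is ajar, and I handed the job in at about 11.5 s with the hand clear of everything. `hand_in` gives no verdict, so the checks below are my own.

- **Touch and slide:** With the fingers shut, I touched the blue end at about 5 N. I then slid along the white lip at about 6 N until the force dropped to near zero in the notch.
- **Press:** I pressed the pad to its firm stop at z = 0.120 m. The highest force I saw was about 11 N, read only at the end of each move. I then lifted straight up and moved away.
- **Pad and drawer:** In the top camera, the pad's top went from 0.128 to 0.120 m, against 7 mm nominal. The drawer front stands about 12–14 mm farther out.
- **Loose things:** The bottles, tip box and beaker look unmoved by eye in the before/after pictures; I did not measure them. The jar was hidden behind the arm and the wrench was outside that picture, so I did not recheck either. The hand passed well above both.

Nothing failed or disagreed. The arm still had small residual joint speeds (up to 0.06 rad/s) when I handed in, but it was in free air.

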